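# Check a heating mantle with the infrared thermometer

## Robot

A 7-joint arm with a two-finger parallel gripper is mounted at the origin on the work surface. World frame = base frame: x ahead of the robot, y to its left, z up, the work surface at z = 0. Lengths are in m, angles in rad, forces in N, time in s.
With the tool pointing down it reaches from about 0.425 to 0.95 m from the base axis. Payload 4.7 kg.
Tool frame: the origin (TCP) lies midway between the tips of the shut fingers; the grasp point (between the pads) lies 19 mm behind it (ctrl.grip_depth is the distance from the TCP to the grasp point, in m); z points along the fingers, y is the line along which they close (so a half turn about z gives the same grasp; the last joint's range is limited). The gripper opens to 87 mm and grips with 3 to 60 N. Pads are 19 mm wide; open, the fingers measure 117 mm over their backs; the gripper's body (75 mm by 190 mm) begins 51 mm behind the grasp point.
Start: joints at [-1.185, 0.469, -0.049, 1.532, 0.024, 1.141, -0.082], TCP at [0.272, 0.618, 0.223] pointing down, gripper open.
Joint ranges: [-2.59, 2.59], [-0.33, 1.99], [-1.39, 1.29], [0.1, 2.45], [-1.04, 4.18], [0.21, 1.99], [-2.66, 2.66]. Speed limits (rad/s): [2.57, 2.57, 3.14, 3.14, 3.14, 3.14, 3.14].

## Interface

Orientations are given as a unit quaternion [x, y, z, w].
In Python, from bench import ctrl, cams, finish_job gives the robot as it stands.
- The arm moves only by the tool arm_command, never from a script. Its argument "moves" is one flat list of numbers, 7 for each row, row after row: the opening, from 0 (shut) to 1 (fully open), then the shift along the tool's x, y, z in mm, then the turn, a rotation vector about the tool's x, y, z in rad. A call has exactly 10 rows; each row shifts and turns the commanded pose from where the row before left it, along the tool's axes as they then stand; what a row does not reach is not made up. A row lasts 1/12 s, in which the tool goes at most 41.7 mm and 7.16 degrees, less where a joint would pass 70% of its speed; a pose out of reach is approached as far as the arm can. A call is refused whole if a number of a shift passes 41.7 or a number of a turn 0.125, either way. A call with a gripper value outside its range is refused whole. The fingers move at their own pace and stop on an object; the grip force is fixed at half the most. Time passes only in rows, so rows that do not move let the fingers close, or fill a call up. It gives the time, the measured TCP pose, the force, the opening and the grip force at its end, in the units of the state.
- ctrl.get_obs(): the state, without advancing time (a new reading comes with each control period).
- cams.read_camera(name): name is "side" or "top"; returns a dict with "frame" (384x512x3 uint8, red, green, blue), "z_map" (384x512 float32, m along the optical axis (not along the pixel's ray), 0 where there is no reading), "vfov" (degrees; the focal length in pixels is half the picture's height over the tangent of half this angle, whatever the lens; pixels are square), "cx", "cy" (the principal point, pixels), "extrinsics" (4x4, takes a point from camera to world coordinates). Camera axes: x right, y down, z forward; pixel columns grow to the right and rows downward; lengths in m; the calibration is good to about 2 mm. A picture is of the moment at which its call begins.
- finish_job(): hands the job in; it is judged then, once.
The state is a dict: "t": time; "qpos": joint angles; "dq": joint speeds; "tau": joint torques, N m; "tool_pos": TCP position; "eef_rot": TCP orientation; "contact_force": force on the tool from outside, world axes, zero at the start; "wrist_torque": the same for the moment, N m; "opening": opening from 0.0 (shut) to 1.0 (fully open); "finger_force": force on a finger pad.
Only numpy, scipy, OpenCV 4.12 (cv2) and the standard library are available. Lean on these libraries where they do the work, as an engineer would, in place of code of your own. Each camera call takes 0.05 s, during which the arm holds its last target. There are 200 camera calls.

## Task

Pick up the infrared thermometer from its mat and point it squarely at the middle of the dark sighting plate on the larger of the two heating mantles, with its nose about 8 cm in front of the plate. Hold it steady there for two seconds, then lay it back down flat on the middle of its mat, the way up it was, without dropping it, and let go.

Things in the scene. Friction and masses are not known exactly. Their poses are not given: they have to be found in the camera images.
- thermometer_mid (a point): Centre (half-way up) of the thermometer: white stick 170 long, 30 wide, 36 tall, flat upright sides, lying flat, this point 18 mm above the mat top. x points forward to the tapered grey nose, whose end is 85 mm ahead (the nose is its last 40 mm, round, 30 to 24 in diameter); z is up, out of the face with the display (on the rear half). About 160 g, balanced here: grip here across the 30 mm.
- thermometer_spot (a point): The thermometer's measuring point, in empty air on its sight line: 80 mm ahead of the nose end, 165 mm ahead of the thermometer's centre, moving with it. Same axes as the thermometer's centre.
- big_mantle_plate (a point): Middle of the outer face of the dark upright plate (44 wide, 60 tall) on the LARGER mantle: a fixed metal pot 160 in diameter, 125 tall (the other: 112, 100 tall, own plate), left or right. It stands off the wall on the robot's side, face 94 mm from the pot axis, middle 105 above the bench, top 10 above the rim: a short dark bar from above. x: level, into the plate (the way to point); z up.
- mat: The thermometer's blue bench mat, fixed on the bench, 220 long (its x axis) by 130 wide, 6 thick. Origin at the centre of its underside, on the bench; z up. The thermometer starts on it, nose within about 15 degrees of the mat's x axis.
There are look-alikes about, which are no part of the job. Leave any pink look-alike of the part that bears thermometer_mid alone. Leave any orange look-alike of the part that bears big_mantle_plate alone.

How it is judged:
By the outcome, as a careful person would: the job done as asked, in the order asked, and still so for the second after the job is handed in, with the robot touching nothing.
It also fails if it takes over 48 s, if anything falls off the work surface, if the arm or the gripper's body presses on something with over 40 N, if the wrist force passes 120 N, or if a joint passes its speed limit or range.

## Working session

There is one attempt and no reset: what is moved stays moved. The work goes in short steps, Python scripts to look and compute and a tool call to move; the robot and the scene stay as the last step left them, time stands still between calls to the robot, and variables do not carry over. Pictures are saved under pics/ and viewed, at most 10 in all, crops included, and the job is handed in when it is done.

Besides the shell and the picture viewer there is one more tool, called after ">>>" as a command line: name --argument value ..., lists and objects as JSON in quotes. arm_command: Moves the arm, as the interface text tells. Its arguments: {"type":"object","properties":{"moves":{"type":"array","items":{"type":"number"}}},"required":["moves"]}

```bash
mkdir -p pics; python3 - <<'E'
from bench import ctrl,cams
import cv2,numpy as np
for n in("top","side"):
    d=cams.read_camera(n); cv2.imwrite(f"pics/{n}0.png",cv2.resize(d["frame"][:,:,::-1],(800,600)))
    np.savez(f"{n}0.npz",**d)
    print(n,d["vfov"],d["cx"],d["cy"],d["extrinsics"].round(3).tolist())
o=ctrl.get_obs();print(o["t"],o["tool_pos"],o["eef_rot"],o["opening"],ctrl.grip_depth)
E
```

```text
top 55.61014410078432 251.48682215718182 187.80189230640295 [[-0.013, -0.99, 0.143, 0.406], [-1.0, 0.016, 0.023, -0.066], [-0.025, -0.143, -0.989, 1.148], [0.0, 0.0, 0.0, 1.0]]
side 56.87372166285317 249.3899248906791 188.4550085631678 [[-0.715, -0.343, 0.609, 0.07], [-0.699, 0.333, -0.634, 0.466], [0.015, -0.878, -0.478, 0.505], [0.0, 0.0, 0.0, 1.0]]
0.1 [0.27181614 0.6172639  0.2216073 ] [ 2.05912429e-01  9.78570022e-01 -8.72221610e-04 -1.49640953e-04] 0.9983755634659933 0.0187
```

View pics/top0.png

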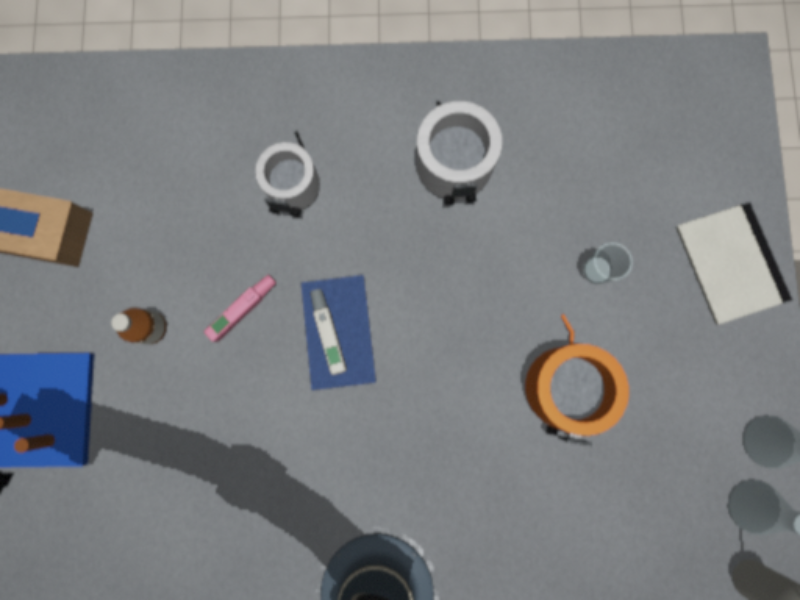

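View pics/side0.png

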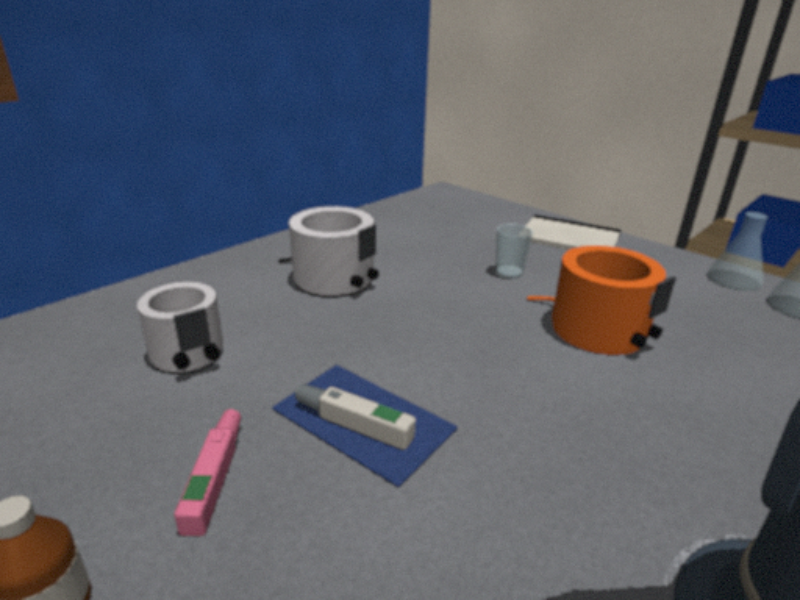

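The top view (800x600) shows the white thermometer on the blue mat at (328,332), nose up-left. The pink look-alike is at (240,308). There are three mantles: small grey (285,170), large grey (460,140) and orange (583,388). The large grey one fits, being larger than the other grey one and not orange. Next I'll measure it and confirm with a crop.

```bash
cat > h.py <<'E'
import numpy as np,cv2
def cloud(d):
    z=d["z_map"];h,w=z.shape;f=h/2/np.tan(np.radians(float(d["vfov"])/2))
    v,u=np.mgrid[:h,:w];E=d["extrinsics"]
    P=np.stack([(u-d["cx"])/f*z,(v-d["cy"])/f*z,z],-1)@E[:3,:3].T+E[:3,3]
    P[z==0]=np.nan
    return P
def proj(d,p):
    E=d["extrinsics"];f=d["z_map"].shape[0]/2/np.tan(np.radians(float(d["vfov"])/2))
    c=(np.atleast_2d(p)-E[:3,3])@E[:3,:3]
    return c[:,:2]/c[:,2:]*f+[float(d["cx"]),float(d["cy"])]
E
cat > m.py <<'E'
from h import *
from scipy.optimize import least_squares
out=[]
for n in("top","side"):
    d=np.load(n+"0.npz");P=cloud(d);F=d["frame"].astype(int);r,g,b=F[...,0],F[...,1],F[...,2]
    ok=~np.isnan(P[...,0]);box=ok&(abs(P[...,1]-0.05)<.2)&(P[...,0]>.3)&(P[...,0]<.75)
    print(n,"table z",np.median(P[box&(P[...,2]<.03)][:,2]))
    mat=box&(b>r*1.5)&(b>g*1.2)&(P[...,2]<.03)
    if mat.sum()>50:
        c=P[mat]; print(" mat n",len(c),"z",np.median(c[:,2]),"rect",cv2.minAreaRect(c[:,:2].astype(np.float32)))
        m0=c[:,:2].mean(0)
        near=box&(np.hypot(P[...,0]-m0[0],P[...,1]-m0[1])<.12)
        t=P[near&(P[...,2]>.025)&(P[...,2]<.06)]
        print(" therm n",len(t),"ztop",np.percentile(t[:,2],[50,90]),cv2.minAreaRect(t[:,:2].astype(np.float32)))
        w=P[near&(P[...,2]>.036)&(r>110)];print(" white top",len(w),cv2.minAreaRect(w[:,:2].astype(np.float32)))
    # pots
    if n=="top":
        pot=[460*.64,140*.64]
        rim=P[50:125,255:335].reshape(-1,3);rim=rim[(rim[:,2]>.115)&(rim[:,2]<.131)]
        print(" rim n",len(rim),rim.min(0),rim.max(0))
        o=least_squares(lambda q:np.hypot(rim[:,0]-q[0],rim[:,1]-q[1])-q[2],[*rim[:,:2].mean(0),.07]);print(" axis",o.x,cv2.minEnclosingCircle(rim[:,:2].astype(np.float32)))
        pc=o.x[:2]
        q=P[50:140,255:335].reshape(-1,3);q=q[(q[:,2]>.13)&(q[:,2]<.145)];print(" plate top",len(q),q.mean(0) if len(q) else 0)
    dark=ok&(F.sum(-1)<200)&(np.hypot(P[...,0]-pc[0],P[...,1]-pc[1])<.125)&(P[...,2]>.077)&(P[...,2]<.14)
    k=P[dark];print(" dark",len(k))
    if len(k)>10:
        c=np.median(k,0);k=k[np.linalg.norm(k-c,axis=1)<.045];c=k.mean(0)
        _,s,V=np.linalg.svd(k-c);print(" plate c",c,"normal",V[2],"sd",s/len(k)**.5,"min",k.min(0),"max",k.max(0),"rad",np.hypot(*(c[:2]-pc)),"dir",np.degrees(np.arctan2(*(pc-c[:2])[::-1])))
d=np.load("side0.npz")["frame"][120:200,170:260]
t=np.load("top0.npz")["frame"][50:140,255:345]
cv2.imwrite("pics/crop1.png",np.hstack([cv2.resize(x[:,:,::-1],(400,380),interpolation=cv2.INTER_CUBIC) for x in(d,t)]))
E
python3 m.py
```

```text
top table z 0.0025429679762245527
 mat n 2123 z 0.00804895700344388 rect ((0.49609076976776123, 0.07309726625680923), (0.21565544605255127, 0.12697362899780273), 6.219518661499023)
 therm n 541 ztop [0.04307303 0.04670518] ((0.49657726287841797, 0.09068597108125687), (0.16972616314888, 0.03004790097475052), 16.229148864746094)
 white top 424 ((0.49423760175704956, 0.09006824344396591), (0.16488808393478394, 0.029926374554634094), 16.229148864746094)
 rim n 1188 [ 0.74755318 -0.24842945  0.11503818] [ 0.92190919 -0.09211985  0.13099908]
 axis [ 0.84021193 -0.17033385  0.06929805] ((0.8350823521614075, -0.171431764960289), 0.08877117931842804)
 plate top 104 [ 0.80635841 -0.17110083  0.13319287]
 dark 94
 plate c [ 0.7500065  -0.17744712  0.10802695] normal [0.99660868 0.08141342 0.01195839] sd [0.01735189 0.01278639 0.00083282] min [ 0.74723959 -0.20042621  0.07701832] max [ 0.75300853 -0.1563345   0.13767553] rad 0.0904854607743456 dir 4.508804505245741
side table z 0.0001587284948521006
 mat n 2743 z 0.005910205677631619 rect ((0.5658038854598999, 0.08949623256921768), (0.3761208951473236, 0.14805133640766144), 11.498675346374512)
 therm n 1145 ztop [0.0399071  0.04287007] ((0.49265867471694946, 0.09326264262199402), (0.1701880395412445, 0.03086235374212265), 16.17351722717285)
 white top 610 ((0.49205970764160156, 0.09320026636123657), (0.16816620528697968, 0.030366115272045135), 16.07154655456543)
 dark 185
 plate c [ 0.74606768 -0.17413276  0.10604187] normal [0.99707756 0.07610077 0.00670958] sd [0.01646329 0.01211975 0.0011857 ] min [ 0.74210625 -0.19526351  0.07727163] max [ 0.7497907  -0.15476167  0.13697137] rad 0.09422086562635464 dir 2.3107414946366145
```

View pics/crop1.png

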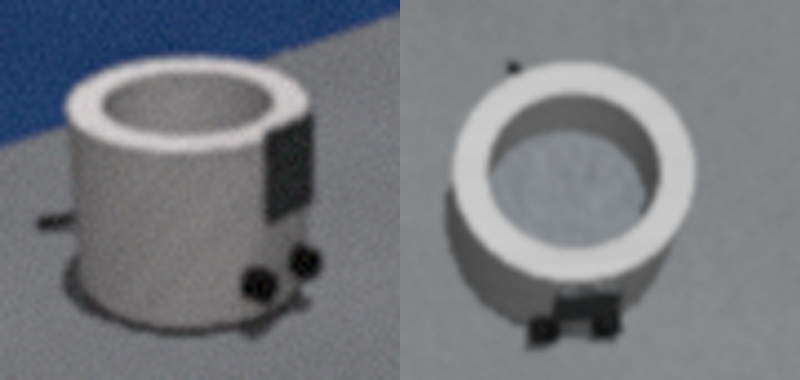

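The crop confirms the large grey mantle, with its dark plate above two knobs at about (290,165) in the left half and (585,305) in the right. Both cameras agree on its pose. I'll check how high things stand along the route before moving.

```bash
cat > plan.py <<'E'
import sys,numpy as np
from bench import ctrl
from scipy.spatial.transform import Rotation as R
# target: x y z(TCP) yaw of thermometer axis (deg); tool x = -axis direction? tool y at yaw+90, z down
def plan(x,y,z,yaw):
    o=ctrl.get_obs();r=R.from_quat(o["eef_rot"]);p=np.array(o["tool_pos"])
    a=np.radians(yaw+90);ty=np.array([np.cos(a),np.sin(a),0]);tz=np.array([0,0,-1.]);T=R.from_matrix(np.c_[np.cross(ty,tz),ty,tz])
    print("t",o["t"],"p",p.round(4),"open",round(float(o["opening"]),3),"F",np.round(o["contact_force"],1),"ff",o["finger_force"],"q",np.round(o["qpos"],2))
    d=np.array([x,y,z])-p
    print("tool shift mm (before turn)",(r.inv().apply(d)*1e3).round(1),"(after turn)",(T.inv().apply(d)*1e3).round(1),"turn",(r.inv()*T).as_rotvec().round(3))
if __name__=="__main__": plan(*map(float,sys.argv[1:5]))
E
python3 plan.py .4946 .092 .12 16.2
python3 - <<'E'
from h import *
for n in("top","side"):
    P=cloud(np.load(n+"0.npz")).reshape(-1,3)
    for y0 in np.arange(-.3,.65,.1):
        m=(P[:,1]>y0)&(P[:,1]<y0+.1)&(P[:,0]>.2)&(P[:,0]<.72);print(n,round(y0,1),np.nanpercentile(P[m,2],99.8).round(3) if m.any() else None,end='; ')
E
```

```text
t 0.1 p [0.2718 0.6173 0.2216] open 0.998 F [ 0.4 -0.3 -0.1] ff 0.0 q [-1.18  0.47 -0.05  1.53  0.02  1.14 -0.08]
tool shift mm (before turn) [-415.6 -390.8  102.3] (after turn) [ -67.4 -566.6  101.6] turn [-0.002 -0.001 -0.698]
top -0.3 0.128; top -0.2 0.008; top -0.1 0.009; top 0.0 0.049; top 0.1 0.045; top 0.2 0.042; top 0.3 0.041; top 0.4 0.134; top 0.5 0.308; top 0.6 0.104; side -0.3 0.125; side -0.2 0.002; side -0.1 0.002; side 0.0 0.044; side 0.1 0.043; side 0.2 0.038; side 0.3 0.038; side 0.4 0.132; side 0.5 None; side 0.6 None;
```

>>> arm_command --moves '[1,-28,-26,0,0,0,0,1,-28,-26,0,0,0,0,1,-28,-26,0,0,0,0,1,-28,-26,0,0,0,0,1,-28,-26,0,0,0,0,1,-28,-26,0,0,0,0,1,-28,-26,0,0,0,0,1,-28,-26,0,0,0,0,1,-28,-26,0,0,0,0,1,-28,-26,0,0,0,0]'

```text
t: 0.93
tool_pos: [0.4236, 0.265, 0.2224]
eef_rot: [0.206, 0.979, -0.0, -0.0]
contact_force: [1.1, 0.3, -0.4]
opening: 1.002
finger_force: 0.0
```

>>> arm_command --moves '[1,-27,-26,16,0,0,0,1,-27,-26,16,0,0,0,1,-27,-26,16,0,0,0,1,-27,-26,16,0,0,0,1,-27,-26,16,0,0,-0.1,1,0,0,10,0,0,-0.12,1,0,0,10,0,0,-0.12,1,0,0,0,0,0,-0.12,1,0,0,0,0,0,-0.12,1,0,0,0,0,0,-0.12]'

```text
t: 1.77
tool_pos: [0.4942, 0.0934, 0.1219]
eef_rot: [-0.145, 0.989, -0.0, -0.001]
contact_force: [0.4, 1.1, 1.0]
opening: 1.004
finger_force: 0.0
```

```bash
python3 plan.py .4946 .092 .12 16.2; python3 - <<'E'
from bench import cams
from h import *
ims=[]
for n in("top","side"):
    d=cams.read_camera(n);np.savez(n+"1.npz",**d)
    c=proj(d,[[.495,.092,.05]])[0].astype(int);x,y=max(c[0]-80,0),max(c[1]-75,0)
    ims.append(cv2.resize(d["frame"][y:y+150,x:x+150,::-1],(400,400)));print(n,x,y)
cv2.imwrite("pics/c2.png",np.hstack(ims))
E
```

```text
t 1.7667 p [0.4942 0.0934 0.1219] open 1.004 F [0.4 1.1 1. ] ff 0.0 q [-0.31  0.31  0.05  2.04 -0.02  0.79  1.61]
tool shift mm (before turn) [-0.  -1.4  1.9] (after turn) [-0.  -1.4  1.9] turn [ 0.    -0.001  0.008]
top 127 136
side 144 177
```

View pics/c2.png

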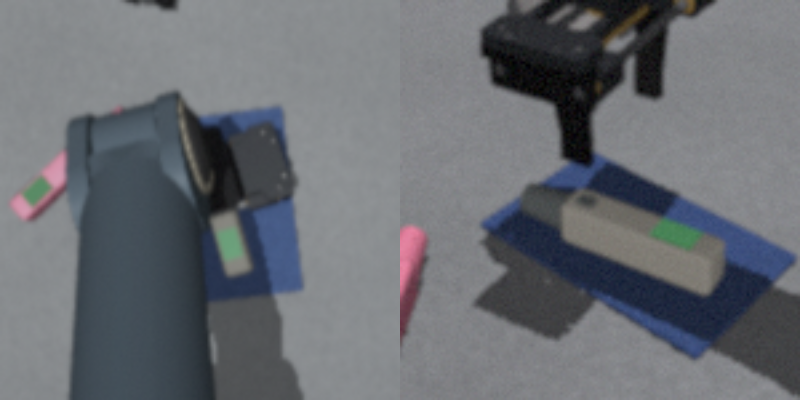

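The side half shows the open fingers above the thermometer's middle (around (575,150) and (650,90)), straddling it. The pink look-alike is clear of them. Descending.

>>> arm_command --moves '[1,0,-1,15,0,0,0,1,0,0,15,0,0,0,1,0,0,15,0,0,0,1,0,0,15,0,0,0,1,0,0,15,0,0,0,1,0,0,12,0,0,0,1,0,0,10,0,0,0,1,0,0,8,0,0,0,1,0,0,5,0,0,0,1,0,0,0,0,0,0]'

```text
t: 2.7
tool_pos: [0.4944, 0.0926, 0.0117]
eef_rot: [-0.142, 0.99, -0.0, -0.001]
contact_force: [0.5, 0.3, 0.1]
opening: 0.997
finger_force: 0.0
```

>>> arm_command --moves '[0,0,0,0,0,0,0,0,0,0,0,0,0,0,0,0,0,0,0,0,0,0,0,0,0,0,0,0,0,0,0,0,0,0,0,0,0,0,0,0,0,0,0,0,0,0,0,0,0,0,0,0,0,0,0,0,0,0,0,0,0,0,0,0,0,0,0,0,0,0]'

```text
t: 3.53
tool_pos: [0.4949, 0.0927, 0.0125]
eef_rot: [-0.142, 0.99, 0.0, -0.0]
contact_force: [-0.6, -0.8, 0.4]
opening: 0.34
finger_force: 30.0
```

```bash
python3 plan.py .5835 -.189 .16 4.5; python3 - <<'E'
from bench import cams
from h import *
d=cams.read_camera("side");cv2.imwrite("pics/c3.png",cv2.resize(d["frame"][180:330,140:340,::-1],(800,600)))
E
```

```text
t 3.5333 p [0.4949 0.0927 0.0125] open 0.34 F [-0.6 -0.8  0.4] ff 29.99593337997794 q [-0.3   0.49  0.04  2.11 -0.04  0.54  1.62]
tool shift mm (before turn) [  -5.7 -295.2 -147.5] (after turn) [ -66.2 -287.7 -147.5] turn [ 0.    -0.     0.207]
```

View pics/c3.png

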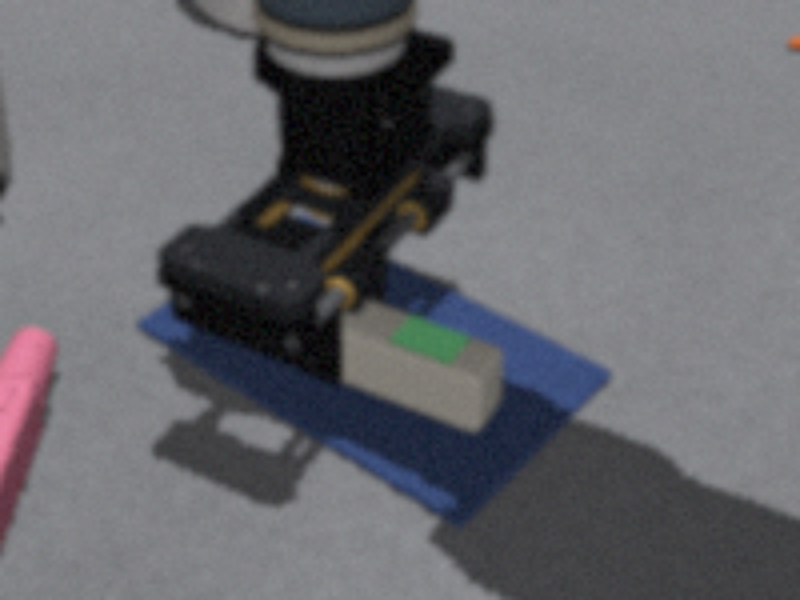

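The crop shows the thermometer gripped across its middle at (350,340), with a 30 mm opening. Lifting and moving to the aim pose.

>>> arm_command --moves '[0,0,0,-5,0,0,0,0,0,0,-10,0,0,0,0,0,0,-12,0,0,0,0,0,0,-14,0,0,0,0,0,0,-14,0,0,0,0,0,0,-14,0,0,0,0,0,0,-12,0,0,0,0,0,-10,0,0,0,0,0,-20,0,0,0,0,0,0,-25,0,0,0,0]'

```text
schema error: expected a multiple of 7 numbers
```

>>> arm_command --moves '[0,0,-30,0,0,0,0,0,0,-30,0,0,0,0,0,0,-30,0,0,0,0,0,0,-30,0,0,0,0,0,0,-30,0,0,0,0,0,0,-28,0,0,0,0,0,0,-25,0,0,0,0.05,0,0,-20,0,0,0,0.06,0,0,-10,0,0,0,0.06,0,0,-5,0,0,0,0.03]'

```text
t: 4.42
tool_pos: [0.5589, -0.1387, 0.0123]
eef_rot: [-0.039, 0.999, -0.0, -0.0]
contact_force: [0.8, 0.1, -1.7]
opening: 0.343
finger_force: 30.0
```

```bash
python3 plan.py .5835 -.189 .0935 4.5
```

```text
t 4.4167 p [ 0.5589 -0.1387  0.0123] open 0.343 F [ 0.8  0.1 -1.7] ff 29.995874483138323 q [ 0.1   0.57  0.09  1.95 -0.08  0.63  1.89]
tool shift mm (before turn) [-20.5 -52.1 -81.2] (after turn) [-20.6 -52.1 -81.2] turn [-0.001 -0.     0.   ]
```

My lift call was malformed and was refused, so the second call slid the held thermometer sideways at mat height. It's still gripped. I'll lift it now and check it for slip before aiming.

>>> arm_command --moves '[0,0,0,-4,0,0,0,0,0,0,-8,0,0,0,0,0,0,-11,0,0,0,0,0,0,-12,0,0,0,0,0,0,-12,0,0,0,0,0,0,-12,0,0,0,0,0,0,-11,0,0,0,0,0,0,-8,0,0,0,0,0,0,-3,0,0,0,0,0,0,0,0,0,0]'

```text
t: 5.25
tool_pos: [0.5595, -0.1365, 0.0946]
eef_rot: [-0.043, 0.999, -0.0, 0.001]
contact_force: [1.2, 0.4, -0.7]
opening: 0.342
finger_force: 30.0
```

```bash
cat > look.py <<'E'
import sys
from bench import cams,ctrl
from h import *
p=np.array(ctrl.get_obs()["tool_pos"]);c=p+[0,0,.0115]
ims=[]
for n in("side","top"):
    d=cams.read_camera(n);P=cloud(d);F=d["frame"].astype(int);np.savez(f"{n}_{sys.argv[1]}.npz",**d)
    m=(np.abs(P-c)<[.1,.035,.03]).all(-1)
    br=F.sum(-1)
    w=P[m&(br>270)];a=P[m&(P[...,2]<c[2]+.03)]
    for k,q in(("white",w),):
        if len(q)>20:
            mu=q.mean(0);_,s,V=np.linalg.svd(q-mu);v=V[0]*np.sign(V[0,0])
            print(n,k,len(q),"mean",mu.round(4),"dir",v.round(3),"yaw",np.degrees(np.arctan2(v[1],v[0])).round(1),"pitch",np.degrees(np.arcsin(v[2])).round(1),"zrange",np.percentile(q[:,2],[2,98]).round(4),"xr",np.percentile(q[:,0],[1,99]).round(4),"yr",np.percentile(q[:,1],[1,99]).round(4))
    u=proj(d,[c+[.06,0,0]])[0].astype(int);x,y=max(u[0]-65,0),max(u[1]-80,0)
    ims.append(cv2.resize(d["frame"][y:y+150,x:x+130,::-1],(400,460)));print(n,"crop",x,y)
cv2.imwrite(f"pics/l{sys.argv[1]}.png",np.hstack(ims))
E
python3 look.py a; python3 plan.py .5835 -.189 .0935 4.5
```

```text
side white 681 mean [ 0.5173 -0.1302  0.111 ] dir [ 0.991  0.132 -0.037] yaw 7.6 pitch -2.1 zrange [0.0904 0.1252] xr [0.4723 0.624 ] yr [-0.1538 -0.1178]
side crop 192 93
top crop 218 85
t 5.35 p [ 0.5586 -0.1363  0.0932] open 0.344 F [-0.6  0.1 -2.5] ff 29.995846459642053 q [ 0.09  0.45  0.1   1.9  -0.06  0.79  1.88]
tool shift mm (before turn) [-20.3 -54.6  -0.3] (after turn) [-20.7 -54.5  -0.3] turn [ 0.    -0.001  0.007]
```

View pics/la.png

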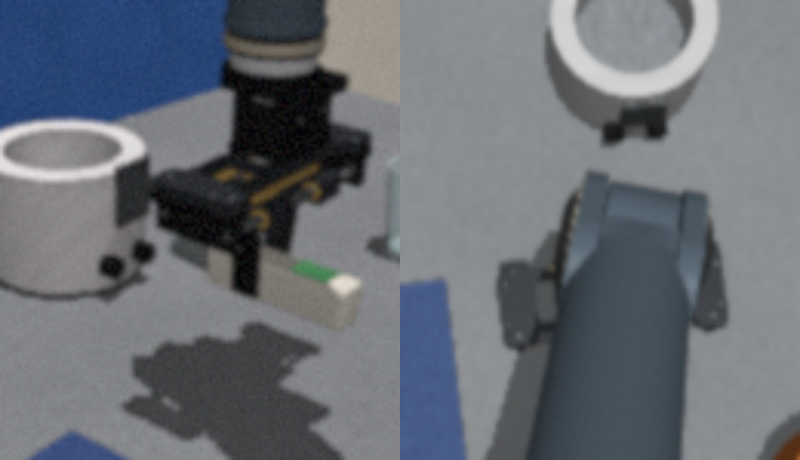

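The left half shows the thermometer still held level, nose at (190,250), facing the plate at (130,190). I'll fit its top and side faces for pitch, yaw and slip.

```bash
cat > fit.py <<'E'
import sys
from h import *
from bench import ctrl
d=np.load(f"side_{sys.argv[1]}.npz");P=cloud(d);p=np.array(ctrl.get_obs()["tool_pos"]);c=p+[0,0,.0115]
gx=cv2.Sobel(P,cv2.CV_64F,1,0);gy=cv2.Sobel(P,cv2.CV_64F,0,1);N=np.cross(gx,gy);N/=np.linalg.norm(N,axis=-1,keepdims=True)+1e-9
m=(np.abs(P-c)<[.1,.05,.03]).all(-1)&(d["frame"].astype(int).sum(-1)>170)
m&=(np.abs(P[...,0]-p[0])>.014)
for k,i,(lo,hi) in(("top",2,(.01,.025)),("side",1,(.005,.03))):
    s=m&(np.abs(N[...,i])>.75)&(P[...,i]-c[i]>lo-.01*(i==1))&(P[...,i]-c[i]<hi)
    q=P[s]
    if len(q)<20: print(k,len(q));continue
    j=[0,1] if i==2 else [0,2]
    for _ in range(4):
        A=np.c_[q[:,j]-c[j],np.ones(len(q))];x=np.linalg.lstsq(A,q[:,i],rcond=None)[0];r=q[:,i]-A@x;q=q[abs(r)<.004]
    print(k,len(q),"slope/x deg",np.degrees(np.arctan(x[0])).round(2),"slope other",np.degrees(np.arctan(x[1])).round(1),"offset at centre mm",((x[2]-c[i])*1e3).round(1),"x range",q[:,0].min().round(3),q[:,0].max().round(3),"rms",r.std().round(4))
E
python3 fit.py a
python3 - <<'E'
# the same plane fit for the bench near by as a reference for z tilt in the side camera
from h import *
P=cloud(np.load("side0.npz")).reshape(-1,3);q=P[(abs(P[:,0]-.56)<.1)&(abs(P[:,1]+.1)<.07)&(abs(P[:,2])<.01)]
A=np.c_[q[:,0]-.56,q[:,1]+.13,np.ones(len(q))];x=np.linalg.lstsq(A,q[:,2],rcond=None)[0];print(np.degrees(x[:2]),x[2])
E
```

```text
top 158 slope/x deg -2.32 slope other -1.9 offset at centre mm 16.7 x range 0.474 0.635 rms 0.0015
side 378 slope/x deg 4.15 slope other -0.3 offset at centre mm 14.0 x range 0.475 0.641 rms 0.0013
[0.04768057 0.08732273] -0.0003237425670856625
```

```bash
sed -i 's/^m&=(np.abs(P\[...,0\]-p\[0\])>.014)/&\&(P[...,0]<p[0]+.04)/' fit.py; python3 fit.py a
```

```text
top 151 slope/x deg -0.92 slope other -2.4 offset at centre mm 18.0 x range 0.474 0.597 rms 0.0012
side 325 slope/x deg 4.91 slope other 0.2 offset at centre mm 14.6 x range 0.475 0.598 rms 0.0011
```

There's no meaningful slip: yaw is 4.9°, pitch about -0.9°, and the centre is as expected. Moving to the aim pose.

>>> arm_command --moves '[0,-1,-3,0,0,0,0.007,0,-2,-7,0,0,0,0,0,-3,-9,0,0,0,0,0,-3,-9,0,0,0,0,0,-4,-9,0,0,0,0,0,-3.5,-8,0,0,0,0,0,-2.5,-6,0,0,0,0,0,-1.5,-3.5,0,0,0,0,0,0,0,0,0,0,0,0,0,0,0,0,0,0]'

```text
t: 6.18
tool_pos: [0.5836, -0.189, 0.0934]
eef_rot: [-0.039, 0.999, 0.0, -0.0]
contact_force: [0.3, -1.0, -1.4]
opening: 0.344
finger_force: 30.0
```

```bash
python3 look.py b; python3 fit.py b; python3 plan.py .5835 -.189 .0935 4.5
python3 - <<'E'
from h import *
d=np.load("side_b.npz");P=cloud(d);F=d["frame"].astype(int).sum(-1)
k=P[(np.abs(P-[.747,-.175,.106])<[.015,.035,.035]).all(-1)&(F<230)]
print("plate",len(k),k.mean(0).round(4),k.min(0).round(4),k.max(0).round(4))
for dx in(0,.02):
  n=P[(np.abs(P-[.655,-.183,.105])<[.025,.03,.03]).all(-1)];
print("nose",len(n),n.min(0).round(4),n.max(0).round(4),np.percentile(n[:,0],98) if len(n) else 0)
E
```

```text
side white 620 mean [ 0.5436 -0.1819  0.1096] dir [ 0.992  0.122 -0.035] yaw 7.0 pitch -2.0 zrange [0.0894 0.1237] xr [0.4962 0.652 ] yr [-0.2043 -0.1705]
side crop 199 85
top crop 236 77
top 139 slope/x deg -0.16 slope other -1.7 offset at centre mm 17.2 x range 0.498 0.622 rms 0.0011
side 304 slope/x deg 4.18 slope other -0.1 offset at centre mm 14.0 x range 0.498 0.623 rms 0.0012
t 6.2833 p [ 0.5836 -0.1884  0.0934] open 0.341 F [-0.  -0.4 -1.5] ff 29.99590032733977 q [ 0.16  0.5   0.11  1.81 -0.07  0.83  1.96]
tool shift mm (before turn) [ 0.1 -0.6 -0.1] (after turn) [ 0.1 -0.6 -0.1] turn [ 0.001 -0.     0.   ]
plate 185 [ 0.7462 -0.1742  0.1053] [ 0.7426 -0.195   0.0756] [ 0.7502 -0.155   0.1336]
nose 85 [ 0.6312 -0.1808  0.0921] [ 0.6657 -0.1693  0.1169] 0.664543769780253
```

View pics/lb.png

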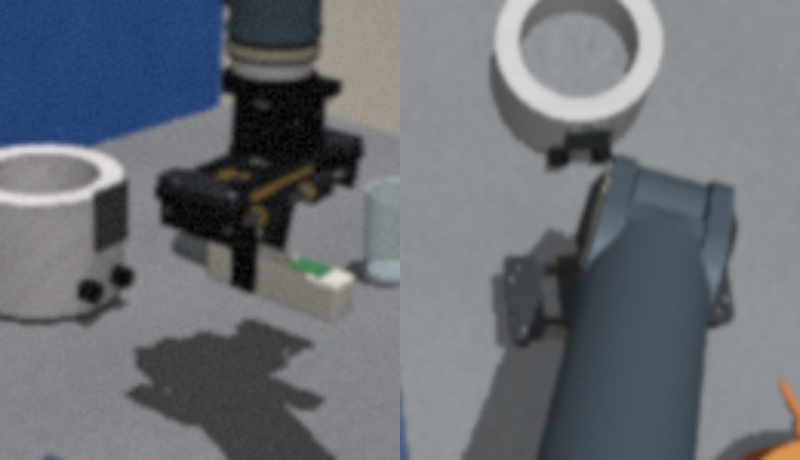

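The left half shows the nose (185,245) aimed at the plate (110,215), about 81 mm away in the measurements. A 1.5 mm trim, then hold for over 2 s.

>>> arm_command --moves '[0,-1,1.5,0,0,0,0,0,0,0,0,0,0,0,0,0,0,0,0,0,0,0,0,0,0,0,0,0,0,0,0,0,0,0,0,0,0,0,0,0,0,0,0,0,0,0,0,0,0,0,0,0,0,0,0,0,0,0,0,0,0,0,0,0,0,0,0,0,0,0]'

```text
t: 7.12
tool_pos: [0.5846, -0.1876, 0.0935]
eef_rot: [-0.039, 0.999, 0.0, -0.0]
contact_force: [-0.1, -0.2, -1.2]
opening: 0.342
finger_force: 30.0
```

>>> arm_command --moves '[0,0,0,0,0,0,0,0,0,0,0,0,0,0,0,0,0,0,0,0,0,0,0,0,0,0,0,0,0,0,0,0,0,0,0,0,0,0,0,0,0,0,0,0,0,0,0,0,0,0,0,0,0,0,0,0,0,0,0,0,0,0,0,0,0,0,0,0,0,0]'

```text
t: 7.95
tool_pos: [0.5846, -0.1875, 0.0935]
eef_rot: [-0.039, 0.999, 0.0, -0.0]
contact_force: [0.0, -0.7, -1.7]
opening: 0.341
finger_force: 30.0
```

>>> arm_command --moves '[0,0,0,0,0,0,0,0,0,0,0,0,0,0,0,0,0,0,0,0,0,0,0,0,0,0,0,0,0,0,0,0,0,0,0,0,0,0,0,0,0,0,0,0,0,0,0,0,0,0,0,0,0,0,0,0,0,0,0,0,0,0,0,0,0,0,0,0,0,0]'

```text
t: 8.78
tool_pos: [0.5846, -0.1875, 0.0935]
eef_rot: [-0.039, 0.999, 0.0, -0.0]
contact_force: [0.5, 0.2, -2.0]
opening: 0.341
finger_force: 30.0
```

>>> arm_command --moves '[0,0,0,0,0,0,0,0,0,0,0,0,0,0,0,0,0,0,0,0,0,0,0,0,0,0,0,0,0,0,0,0,0,0,0,0,0,0,0,0,0,0,0,0,0,0,0,0,0,0,0,0,0,0,0,0,0,0,0,0,0,0,0,0,0,0,0,0,0,0]'

```text
t: 9.62
tool_pos: [0.5846, -0.1875, 0.0935]
eef_rot: [-0.039, 0.999, 0.0, -0.0]
contact_force: [-0.6, -0.4, -1.7]
opening: 0.346
finger_force: 30.0
```

```bash
python3 plan.py .494 .0745 .0925 6.2
```

```text
t 9.6167 p [ 0.5846 -0.1875  0.0935] open 0.346 F [-0.6 -0.4 -1.7] ff 29.995843288488686 q [ 0.16  0.5   0.11  1.81 -0.07  0.83  1.96]
tool shift mm (before turn) [ 69.9 268.3   1. ] (after turn) [ 61.8 270.3   1. ] turn [ 0.   -0.   -0.03]
```

>>> arm_command --moves '[0,3,10,0,0,0,0,0,6,22,0,0,0,0,0,8,32,0,0,0,0,0,9,35,0,0,0,0,0,10,38,0,0,0,0,0,10,38,0,0,0,0,0,9,35,0,0,0,0,0,8,32,0,0,0,0,0,5,18,0,0,0,0,0,2,8,0,0,0,-0.03]'

```text
t: 10.45
tool_pos: [0.492, 0.0784, 0.0936]
eef_rot: [-0.058, 0.998, 0.001, -0.0]
contact_force: [-0.3, 1.1, -0.9]
opening: 0.344
finger_force: 30.0
```

```bash
python3 plan.py .494 .0745 .0135 6.2; python3 look.py c; python3 fit.py c
```

```text
t 10.45 p [0.492  0.0784 0.0936] open 0.344 F [-0.3  1.1 -0.9] ff 29.996743882074952 q [-0.28  0.35  0.05  2.08 -0.03  0.72  1.47]
tool shift mm (before turn) [-1.6 -4.3 80.1] (after turn) [-1.6 -4.1 80.1] turn [ 0.002 -0.001  0.007]
side white 989 mean [0.4415 0.0807 0.1126] dir [0.989 0.147 0.011] yaw 8.5 pitch 0.6 zrange [0.0904 0.1245] xr [0.4048 0.5163] yr [0.0577 0.0961]
side crop 145 136
top white 91 mean [0.432  0.0624 0.1247] dir [0.999 0.031 0.023] yaw 1.8 pitch 1.3 zrange [0.1197 0.1287] xr [0.4113 0.4561] yr [0.0552 0.0693]
top crop 144 110
top 291 slope/x deg 0.05 slope other -1.2 offset at centre mm 18.0 x range 0.406 0.479 rms 0.0008
side 419 slope/x deg 6.56 slope other -0.2 offset at centre mm 17.5 x range 0.406 0.53 rms 0.0008
```

>>> arm_command --moves '[0,0,0,0,0,0,0,0,0,0,6,0,0,0,0,0,0,10,0,0,0,0,0,0,10,0,0,0,0,0,0,10,0,0,0,0,0,0,10,0,0,0,0,0,0,8,0,0,0,0,0,0,8,0,0,0,0,0,0,6,0,0,0,0,0,0,4,0,0,0]'

```text
t: 11.38
tool_pos: [0.4936, 0.0742, 0.0205]
eef_rot: [-0.054, 0.999, -0.0, -0.001]
contact_force: [-0.5, -0.2, -1.6]
opening: 0.344
finger_force: 30.0
```

```bash
python3 plan.py .494 .0745 .0125 6.2; python3 - <<'E'
from bench import cams
from h import *
d=cams.read_camera("side")
cv2.imwrite("pics/d.png",cv2.resize(d["frame"][200:320,160:320,::-1],(800,600)))
# mat corners (predicted) check in pixels
E
```

```text
t 11.3833 p [0.4936 0.0742 0.0205] open 0.344 F [-0.5 -0.2 -1.6] ff 29.995999317616224 q [-0.27  0.47  0.04  2.12 -0.04  0.56  1.48]
tool shift mm (before turn) [-0.5  0.3  8. ] (after turn) [-0.5  0.3  8. ] turn [-0.    -0.001  0.   ]
```

View pics/d.png

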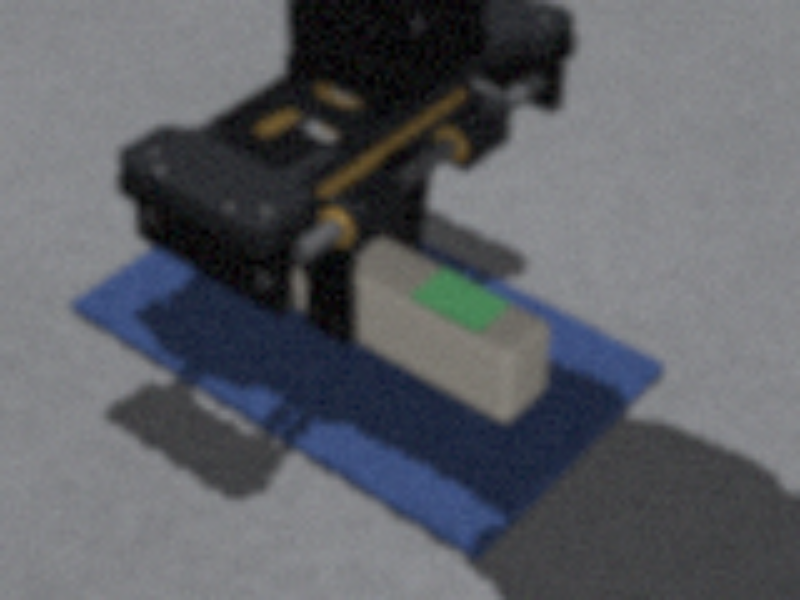

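The thermometer (450,330) is about 8 mm above the mat, centred and parallel to its long edges. I'll lower it slowly until contact.

>>> arm_command --moves '[0,0,0,2,0,0,0,0,0,0,2,0,0,0,0,0,0,1.5,0,0,0,0,0,0,1,0,0,0,0,0,0,0.7,0,0,0,0,0,0,0.5,0,0,0,0,0,0,0.3,0,0,0,0,0,0,0,0,0,0,0,0,0,0,0,0,0,0,0,0,0,0,0,0]'

```text
t: 12.27
tool_pos: [0.4939, 0.0742, 0.0136]
eef_rot: [-0.054, 0.999, 0.0, 0.0]
contact_force: [-0.1, -0.8, -1.2]
opening: 0.346
finger_force: 30.0
```

>>> arm_command --moves '[0,0,0,0.5,0,0,0,0,0,0,0,0,0,0,0,0,0,0.5,0,0,0,0,0,0,0,0,0,0,0,0,0,0.3,0,0,0,0,0,0,0,0,0,0,0,0,0,0,0,0,0,0,0,0,0,0,0,0,0,0,0,0,0,0,0,0,0,0,0,0,0,0]'

```text
t: 13.1
tool_pos: [0.494, 0.0742, 0.0125]
eef_rot: [-0.054, 0.999, 0.0, 0.0]
contact_force: [-1.4, -0.1, 5.0]
opening: 0.337
finger_force: 30.0
```

It's resting on the mat, with about 5 N of contact. Releasing and retreating.

>>> arm_command --moves '[0.5,0,0,0,0,0,0,0.7,0,0,0,0,0,0,1,0,0,0,0,0,0,1,0,0,0,0,0,0,1,0,0,0,0,0,0,1,0,0,0,0,0,0,1,0,0,0,0,0,0,1,0,0,0,0,0,0,1,0,0,0,0,0,0,1,0,0,0,0,0,0]'

```text
t: 13.93
tool_pos: [0.4939, 0.0742, 0.0122]
eef_rot: [-0.054, 0.999, 0.0, -0.0]
contact_force: [-0.6, -0.3, -0.4]
opening: 0.975
finger_force: 0.0
```

>>> arm_command --moves '[1,0,0,-5,0,0,0,1,0,0,-10,0,0,0,1,0,0,-15,0,0,0,1,0,0,-20,0,0,0,1,0,0,-20,0,0,0,1,0,0,-20,0,0,0,1,0,0,-20,0,0,0,1,0,0,-20,0,0,0,1,0,0,-20,0,0,0,1,0,0,-10,0,0,0]'

```text
t: 14.77
tool_pos: [0.4951, 0.0744, 0.1756]
eef_rot: [-0.054, 0.999, 0.001, 0.002]
contact_force: [-0.5, 0.2, -0.5]
opening: 0.998
finger_force: 0.0
```

```bash
python3 - <<'E'
from bench import cams,ctrl
from h import *
d=cams.read_camera("side");P=cloud(d);F=d["frame"].astype(int);r,g,b=F[...,0],F[...,1],F[...,2]
print(ctrl.get_obs()["t"],ctrl.get_obs()["contact_force"])
near=np.hypot(P[...,0]-.494,P[...,1]-.0745)<.14
t=P[near&(P[...,2]>.02)&(P[...,2]<.06)&(np.abs(P[...,1]-.0745)<.05)]
print("therm",cv2.minAreaRect(t[:,:2].astype(np.float32)),np.percentile(t[:,2],98))
m=P[near&(b>r*1.4)&(b>g*1.2)&(P[...,2]<.02)];print("mat",cv2.minAreaRect(m[:,:2].astype(np.float32)))
cv2.imwrite("pics/e.png",cv2.resize(d["frame"][170:320,140:340,::-1],(800,600)))
E
```

```text
14.8167 [-0.19850365  0.22243958  1.19906173]
therm ((0.49216508865356445, 0.07527151703834534), (0.17150288820266724, 0.03164165839552879), 5.70597505569458) 0.04352913222991262
mat ((0.49279165267944336, 0.07459036260843277), (0.21876488626003265, 0.13009220361709595), 6.149199962615967)
```

View pics/e.png

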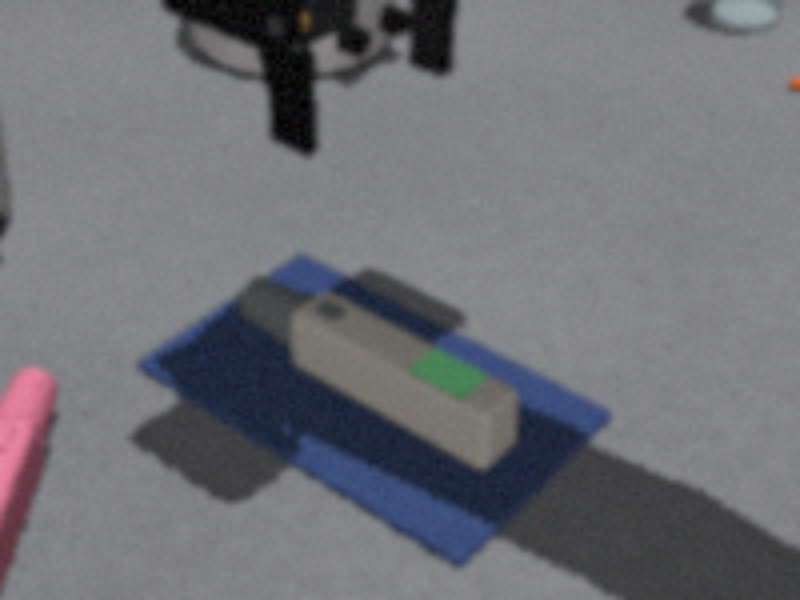

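The thermometer lies flat, display up, centred on the mat to about 1 mm (around (400,370)), and the gripper is clear. Handing in.

```bash
python3 -c "
from bench import finish_job
print(finish_job())"
```

```text
the job is handed in; nothing more can be done
None
```

The thermometer was aimed at the larger mantle's plate from about 8 cm, held over 2 s, laid back display up within about 1 mm of mat centre and released at about 15 s; a refused lift call meant it was first slid sideways off the mat in the grip, with no measurable slip.

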